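# Sort washed printing blocks by length onto their drying racks

### The arm

A 6-joint arm with a two-finger parallel gripper is mounted at the origin on the work surface. World frame = base frame: x ahead of the robot, y to its left, z up, the work surface at z = 0. Lengths are in m, angles in rad, forces in N, time in s.
With the tool pointing down it reaches from about 0.35 to 0.95 m from the base axis. Payload 17.4 kg.
Tool frame: the origin (TCP) lies at the very end of the fingers, on their centre line; the grasp point (between the pads) lies 19 mm behind it; z points along the fingers, x is the direction in which the jaws open and shut, and the axes are right-handed (so a half turn about z gives the same grasp; the last joint's range is limited). The gripper opens to 93 mm and grips with 3 to 60 N. Pads are 15 mm wide; open, the fingers measure 128 mm over their backs; the gripper's body (75 mm by 188 mm) begins 65 mm behind the grasp point.
Start: joints at [-1.291, 0.116, 1.442, -0, 1.584, -0.038], TCP at [0.211, -0.641, 0.219] pointing down, gripper open.
Joint ranges: [-2.83, 2.83], [-0.83, 2.19], [0.07, 2.5], [-1.14, 4.28], [0.01, 3], [-2.97, 2.97]. Speed limits (rad/s): [1.89, 1.89, 2.22, 3.14, 3.14, 3.14].

### API

Orientations are given as a unit quaternion [w, x, y, z].
In Python, from rig import sensors, cams, job gives the robot as it stands. The module is installed in compiled form; this text tells all that it offers.
- The arm moves only by the tool play_rows, never from a script. Its argument "motion" is a list of rows, each a list of 7 numbers: the shift along the tool's x, y, z as a fraction of full scale, then the turn, a rotation vector about the tool's x, y, z as a fraction of full scale, then the opening, from -1 (shut) to 1 (fully open), so that 0 is half open. In form: [[tx, ty, tz, ax, ay, az, claw], ...]. A call has 1 to 12 rows; each row shifts and turns the commanded pose from where the row before left it, along the tool's axes as they then stand; what a row does not reach is not made up. Full scale, the value 1, is 0.3 m for a shift and 180 degrees for a turn. A row lasts 1/8 s, in which the tool goes at most 62.5 mm and 10.7 degrees, less where a joint would pass 70% of its speed; a pose out of reach is approached as far as the arm can. A call with a number of a shift or a turn outside -1 to 1 is refused whole. A call with a gripper value outside its range is refused whole. The fingers move at their own pace and stop on an object; "grip_force" is the grip in N (left out, the last holds). Time passes only in rows, so rows that do not move let the fingers close. It gives the time, the measured TCP pose, the force and the opening at its end, in the units of the state.
- sensors.sense(): the state, without advancing time (a new reading comes with each control period).
- cams.camera(name): name is "scene" or "top"; returns the picture (384x512x3 uint8, red, green, blue); there is no depth.
- cams.calibration(name): a dict with "fx", "fy", "cx", "cy" (pixels), "origin" and "attitude" of the camera in the world. Camera axes: x right, y up, looking along -z (the intrinsics and any distortion apply to the point x, -y, -z); pixel columns grow to the right and rows downward; lengths in m; the calibration is good to about 2 mm. A picture is of the moment at which its call begins. calibration takes no time and is no camera call.
- job.hand_in(): hands the job in, once; it reports no verdict.
The state is a dict: "t": time; "joints": joint angles; "qvel": joint speeds; "effort": joint torques, N m; "eef_pos": TCP position; "ee_rot": TCP orientation; "force": force on the tool from outside, world axes, zero at the start; "wrist_torque": the same for the moment, N m; "width": opening from 0.0 (shut) to 1.0 (fully open).
Only numpy, scipy, OpenCV 4.12 (cv2) and the standard library are available. Lean on these libraries where they do the work, as an engineer would, in place of code of your own. Each camera call takes 0.05 s, during which the arm holds its last target.

### The job

The washed printing blocks come in three lengths, and each of the three drying racks fits one length. Stand every block, handle up, square across the rack of its own length, seated flat on both ledges between the lips, and put right any block that was left on a wrong rack. A block that already stands properly on its own rack must not be lifted off it, and the other things on the bench must stay where they are.

Things in the scene. Friction and masses are not known exactly. Their poses are not given: they have to be found in the camera images.
- s1_mid (a point): short printing block (may be absent): wooden body 56 mm long (its y) x 40 wide (x) x 26 high; upright handle centred on top, 36 (x) x 28 (y) x 42 high; 68 mm tall in all, z up. Point at its centre, 34 mm above its underside; the handle's middle is 13 mm higher. About 138 g.
- s2_mid (a point): short printing block (may be absent): wooden body 56 mm long (its y) x 40 wide (x) x 26 high; upright handle centred on top, 36 (x) x 28 (y) x 42 high; 68 mm tall in all, z up. Point at its centre, 34 mm above its underside; the handle's middle is 13 mm higher. About 138 g.
- s3_mid (a point): short printing block (may be absent): wooden body 56 mm long (its y) x 40 wide (x) x 26 high; upright handle centred on top, 36 (x) x 28 (y) x 42 high; 68 mm tall in all, z up. Point at its centre, 34 mm above its underside; the handle's middle is 13 mm higher. About 138 g.
- m1_mid (a point): medium printing block (may be absent): wooden body 78 mm long (its y) x 40 wide (x) x 26 high; upright handle centred on top, 36 (x) x 28 (y) x 42 high; 68 mm tall in all, z up. Point at its centre, 34 mm above its underside; the handle's middle is 13 mm higher. About 169 g.
- m2_mid (a point): medium printing block (may be absent): wooden body 78 mm long (its y) x 40 wide (x) x 26 high; upright handle centred on top, 36 (x) x 28 (y) x 42 high; 68 mm tall in all, z up. Point at its centre, 34 mm above its underside; the handle's middle is 13 mm higher. About 169 g.
- m3_mid (a point): medium printing block (may be absent): wooden body 78 mm long (its y) x 40 wide (x) x 26 high; upright handle centred on top, 36 (x) x 28 (y) x 42 high; 68 mm tall in all, z up. Point at its centre, 34 mm above its underside; the handle's middle is 13 mm higher. About 169 g. If present, it already stands properly on the medium rack.
- l1_mid (a point): long printing block (may be absent): wooden body 100 mm long (its y) x 40 wide (x) x 26 high; upright handle centred on top, 36 (x) x 28 (y) x 42 high; 68 mm tall in all, z up. Point at its centre, 34 mm above its underside; the handle's middle is 13 mm higher. About 200 g.
- l2_mid (a point): long printing block (may be absent): wooden body 100 mm long (its y) x 40 wide (x) x 26 high; upright handle centred on top, 36 (x) x 28 (y) x 42 high; 68 mm tall in all, z up. Point at its centre, 34 mm above its underside; the handle's middle is 13 mm higher. About 200 g.
- l3_mid (a point): long printing block (may be absent): wooden body 100 mm long (its y) x 40 wide (x) x 26 high; upright handle centred on top, 36 (x) x 28 (y) x 42 high; 68 mm tall in all, z up. Point at its centre, 34 mm above its underside; the handle's middle is 13 mm higher. About 200 g. If present, it starts wrongly perched across the lips of the short rack.
- rack_s_mid (a point): centre, at ledge height, of the fixed drying rack for short blocks: two ledges along its x, 20 mm wide, tops 50 mm above the bench, gap between; outer lips 10 mm higher (6 mm thick), inner faces 70 mm apart, so only a 56 mm block goes down between and bridges the gap; end boards as high as the lips leave 170 mm along x for three blocks side by side, each with its y along the rack's y (either way round).
- rack_m_mid (a point): centre, at ledge height, of the fixed drying rack for medium blocks: two ledges along its x, 20 mm wide, tops 50 mm above the bench, gap between; outer lips 10 mm higher (6 mm thick), inner faces 92 mm apart, so only a 78 mm block goes down between and bridges the gap; end boards as high as the lips leave 170 mm along x for three blocks side by side, each with its y along the rack's y (either way round).
- rack_l_mid (a point): centre, at ledge height, of the fixed drying rack for long blocks: two ledges along its x, 20 mm wide, tops 50 mm above the bench, gap between; outer lips 10 mm higher (6 mm thick), inner faces 114 mm apart, so only a 100 mm block goes down between and bridges the gap; end boards as high as the lips leave 170 mm along x for three blocks side by side, each with its y along the rack's y (either way round).
- dye_jar: bystander, loose: squat jar, 48 mm across, 55 mm tall, origin at its underside; leave it alone
- stir_stick: bystander, loose: flat wooden stick, 160 mm long (its y) x 16 x 7 mm, origin at its underside; leave it alone
- pumice: bystander, loose: grey stone 34 x 55 x 24 mm, origin at its underside; leave it alone
Not all that is in view belongs to the job. Leave any blue look-alike of the part that bears l1_mid alone.

How it is judged:
At the end, for the whole second after the job is handed in: Every block present stands on the rack of its own length: its centre within 75 mm of the rack's middle along the row and 12 mm across it, resting on both ledges (height within 5 mm), upright within 0.1 rad, lying across the rack within 0.35 rad (x of s1_mid in the frame of rack_s_mid between -0.075 and 0.075 m and y of s1_mid in the frame of rack_s_mid between -0.012 and 0.012 m and z of s1_mid in the frame of rack_s_mid between 0.029 and 0.039 m and angle between each of s1_mid, s2_mid, s3_mid, m1_mid, m2_mid, m3_mid, l1_mid, l2_mid, l3_mid's own z axis and vertical below 0.1 rad and angle between the y axis of each of s1_mid, s2_mid, s3_mid and the y axis of rack_s_mid, either way round below 0.35 rad and x of s2_mid in the frame of rack_s_mid between -0.075 and 0.075 m and y of s2_mid in the frame of rack_s_mid between -0.012 and 0.012 m and z of s2_mid in the frame of rack_s_mid between 0.029 and 0.039 m and x of s3_mid in the frame of rack_s_mid between -0.075 and 0.075 m and y of s3_mid in the frame of rack_s_mid between -0.012 and 0.012 m and z of s3_mid in the frame of rack_s_mid between 0.029 and 0.039 m and x of m1_mid in the frame of rack_m_mid between -0.075 and 0.075 m and y of m1_mid in the frame of rack_m_mid between -0.012 and 0.012 m and z of m1_mid in the frame of rack_m_mid between 0.029 and 0.039 m and angle between the y axis of each of m1_mid, m2_mid, m3_mid and the y axis of rack_m_mid, either way round below 0.35 rad and x of m2_mid in the frame of rack_m_mid between -0.075 and 0.075 m and y of m2_mid in the frame of rack_m_mid between -0.012 and 0.012 m and z of m2_mid in the frame of rack_m_mid between 0.029 and 0.039 m and x of m3_mid in the frame of rack_m_mid between -0.075 and 0.075 m and y of m3_mid in the frame of rack_m_mid between -0.012 and 0.012 m and z of m3_mid in the frame of rack_m_mid between 0.029 and 0.039 m and x of l1_mid in the frame of rack_l_mid between -0.075 and 0.075 m and y of l1_mid in the frame of rack_l_mid between -0.012 and 0.012 m and z of l1_mid in the frame of rack_l_mid between 0.029 and 0.039 m and angle between the y axis of each of l1_mid, l2_mid, l3_mid and the y axis of rack_l_mid, either way round below 0.35 rad and x of l2_mid in the frame of rack_l_mid between -0.075 and 0.075 m and y of l2_mid in the frame of rack_l_mid between -0.012 and 0.012 m and z of l2_mid in the frame of rack_l_mid between 0.029 and 0.039 m and x of l3_mid in the frame of rack_l_mid between -0.075 and 0.075 m and y of l3_mid in the frame of rack_l_mid between -0.012 and 0.012 m and z of l3_mid in the frame of rack_l_mid between 0.029 and 0.039 m); the robot touches nothing.
It fails at once if the dye jar is shoved more than 5 cm from its place (distance of dye_jar from where it was at the start of the episode above 0.05 m).
It fails at once if the stir stick is shoved more than 5 cm from its place (distance of stir_stick from where it was at the start of the episode above 0.05 m).
It fails at once if the pumice is shoved more than 5 cm from its place (distance of pumice from where it was at the start of the episode above 0.05 m).
It fails at once if the block that already stood on its right rack is lifted off it (height (world z) of m3_mid above 0.112 m).
Of block_s1, block_s2, block_s3, block_m1, block_m2, block_l1, block_l2 only 5 to 7 are there at a start; the rules pass over those that are not, and their reading is None.
Of block_m3, block_l3 only 1 to 1 are there at a start; the rules pass over those that are not, and their reading is None.
At some moment in a run one of block_s1, block_s2, block_s3, block_m1, block_m2, block_l1, block_l2 may be knocked a few centimetres aside while the robot is not near it.
It also fails if it takes over 210 s, if anything falls off the work surface, if the arm or the gripper's body presses on something with over 40 N, if the wrist force passes 120 N, or if a joint passes its speed limit or range.

## Working session

There is one attempt and no reset: what is moved stays moved. The work goes in short steps, Python scripts to look and compute and a tool call to move; the robot and the scene stay as the last step left them, time stands still between calls to the robot, and variables do not carry over. Pictures are saved under pics/ and viewed, and the job is handed in when it is done.

Besides the shell and the picture viewer there is one more tool, called after "Request:" as name(argument=value, ...) on one line, values as JSON. play_rows: Moves the arm, as the interface text tells. Its arguments: {"type":"object","properties":{"motion":{"type":"array","items":{"type":"array","items":{"type":"number","minimum":-1,"maximum":1}}},"grip_force":{"type":"number"}},"required":["motion"]}

```bash
mkdir -p pics; python3 - <<'E'
from rig import sensors,cams
import cv2
for n in("scene","top"):
    cv2.imwrite(f"pics/{n}0.png",cams.camera(n)[:,:,::-1]); print(cams.calibration(n))
print(sensors.sense())
E
```

```text
{'fx': 356.47888151131195, 'fy': 356.47888151131195, 'cx': 252.67228101713013, 'cy': 187.3606091652017, 'origin': array([ 1.10852023, -0.18240251,  0.70219579]), 'attitude': array([0.73962638, 0.3109139 , 0.23382772, 0.54919028])}
{'fx': 453.86341027469433, 'fy': 453.86341027469433, 'cx': 256.82461946452895, 'cy': 196.33735266368743, 'origin': array([0.43877179, 0.00258247, 1.12643458]), 'attitude': array([-0.69657496, -0.0270378 ,  0.02261514,  0.71661764])}
{'t': 0.1, 'joints': array([-1.29078211e+00,  1.16415778e-01,  1.44223499e+00,  1.71167411e-05,
        1.58397869e+00, -3.78199402e-02]), 'qvel': array([-0.00086701, -0.00242038, -0.00079314, -0.00039266,  0.00076725,
       -0.00046105]), 'effort': array([ 2.45398485e-03, -7.22895455e+01, -6.23866367e+01,  7.81697128e-02,
        2.26940517e-02, -5.01399813e-05]), 'eef_pos': array([ 0.2108745 , -0.64101214,  0.21797132]), 'ee_rot': array([-3.26336991e-04,  8.10095606e-01, -5.86297570e-01, -4.02886384e-04]), 'force': array([0.34131896, 0.41705063, 0.36309253]), 'wrist_torque': array([-0.02349867, -0.00637736,  0.01545765]), 'width': 0.9989052983717627}
```

View pics/top0.png

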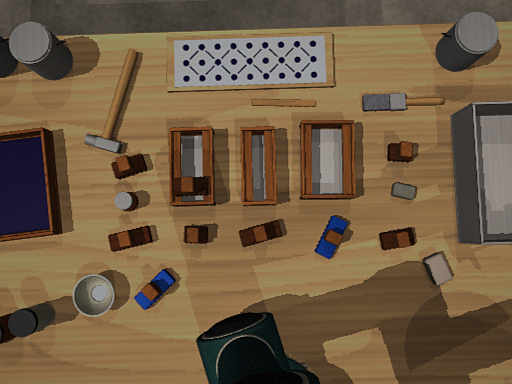

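View pics/scene0.png

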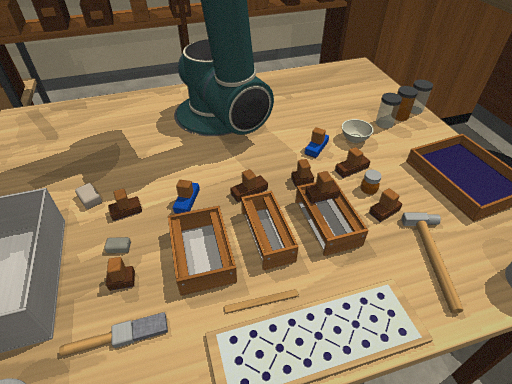

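```bash
cat > h.py <<'E'
import numpy as np,cv2
from scipy.spatial.transform import Rotation as R
from rig import sensors,cams
def ray(n,u,v,z):
    c=cams.calibration(n);q=c["attitude"];r=R.from_quat([q[1],q[2],q[3],q[0]])
    d=r.apply([(u-c["cx"])/c["fx"],-(v-c["cy"])/c["fy"],-1.0]);o=np.array(c["origin"])
    return o+d*(z-o[2])/d[2]
def proj(n,p):
    c=cams.calibration(n);q=c["attitude"];r=R.from_quat([q[1],q[2],q[3],q[0]])
    x=r.inv().apply(np.array(p)-c["origin"]);return np.array([c["cx"]+c["fx"]*x[0]/-x[2],c["cy"]-c["fy"]*x[1]/-x[2]])
E
python3 - <<'E'
from h import *
im=cv2.imread("pics/top0.png")
cv2.imwrite("pics/t0a.png",cv2.resize(im[110:260,90:290],None,fx=4,fy=4,interpolation=cv2.INTER_CUBIC))
cv2.imwrite("pics/t0b.png",cv2.resize(im[110:260,230:430],None,fx=4,fy=4,interpolation=cv2.INTER_CUBIC))
for p in [(398,238),(192,166),(259,166),(328,160)]: print(p,ray("top",*p,0.06), ray("top",p[0]+50,p[1],.06)-ray("top",*p,.06))
for p in [(128,167),(398,238),(262,233),(192,185)]:
    h=cv2.cvtColor(im,cv2.COLOR_BGR2HSV); print(h[p[1]-8:p[1]+8:2,p[0]-16:p[0]+18:4].tolist()[4])
E
```

```text
(398, 238) [ 0.40695839 -0.31860481  0.06      ] [-0.00325367 -0.11636369  0.        ]
(192, 166) [0.59029987 0.15969381 0.06      ] [-0.00344832 -0.11843714  0.        ]
(259, 166) [0.58568038 0.00103142 0.06      ] [-0.0034409  -0.11818221  0.        ]
(328, 160) [ 0.5952222  -0.16256906  0.06      ] [-0.00344796 -0.11803001  0.        ]
[[12, 150, 80], [8, 180, 65], [11, 182, 123], [12, 183, 127], [12, 185, 132], [10, 217, 27], [8, 195, 34], [8, 178, 33], [11, 233, 35]]
[[10, 205, 51], [11, 188, 57], [11, 191, 56], [12, 208, 43], [12, 185, 106], [12, 187, 97], [12, 183, 99], [6, 191, 20], [15, 135, 66]]
[[10, 192, 57], [10, 185, 51], [14, 181, 96], [12, 188, 103], [12, 183, 106], [14, 210, 40], [8, 189, 31], [13, 195, 34], [8, 180, 58]]
[[9, 188, 57], [9, 190, 51], [13, 186, 107], [12, 186, 103], [11, 186, 81], [12, 226, 26], [9, 223, 24], [12, 220, 29], [12, 193, 49]]
```

View pics/t0a.png

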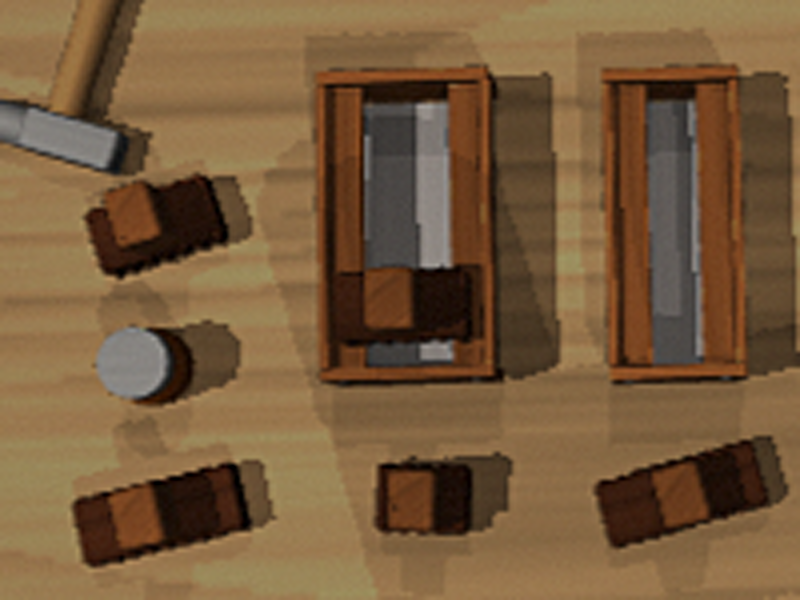

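View pics/t0b.png

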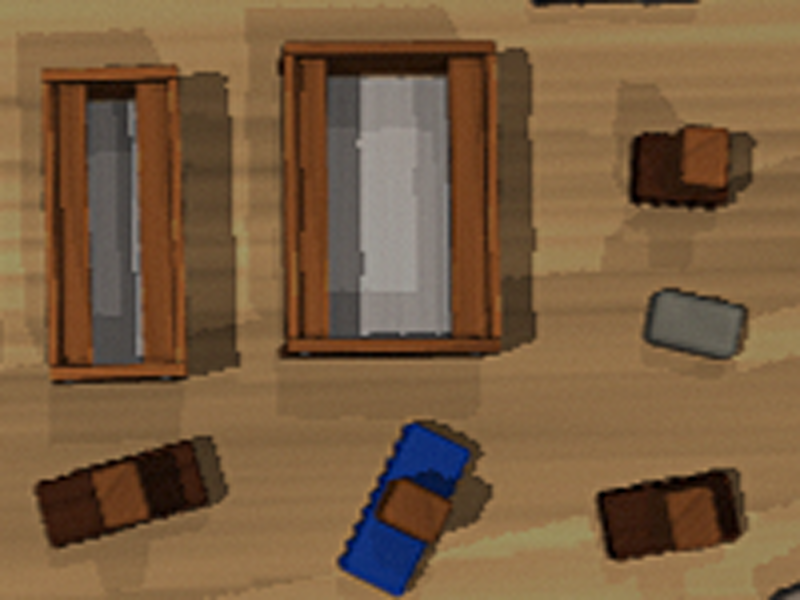

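```bash
cat > det.py <<'E'
from h import *
def det(im,tab=True):
    """im RGB top. returns blocks on the bench: handle centre, yaw, length"""
    h=cv2.cvtColor(im,cv2.COLOR_RGB2HSV).astype(int);H,S,V=h[...,0],h[...,1],h[...,2]
    hand=((S>170)&(V>72)&(V<150)&(H<16)).astype(np.uint8)
    body=((S>165)&(V<72)&(H<16)).astype(np.uint8)
    al=cv2.morphologyEx(hand|body,cv2.MORPH_OPEN,np.ones((3,3),np.uint8))
    n,l,st,ce=cv2.connectedComponentsWithStats(al);out=[]
    for i in range(1,n):
        if not 250<st[i,4]<1300: continue
        m=(l==i).astype(np.uint8)
        hm=cv2.morphologyEx(m*hand,cv2.MORPH_OPEN,np.ones((3,3),np.uint8))
        k,l2,s2,c2=cv2.connectedComponentsWithStats(hm)
        if k<2: continue
        j=1+np.argmax(s2[1:,4]); a=s2[j,4]
        cs,_=cv2.findContours(m,cv2.RETR_EXTERNAL,cv2.CHAIN_APPROX_NONE)
        pts=np.vstack(cs)[:,0].astype(float)
        w=np.array([ray("top",u,v,.02)[:2] for u,v in pts],np.float32)
        (cx,cy),(w_,h_),ang=cv2.minAreaRect(w)
        if w_>h_: th=ang
        else: th=ang+90
        th=(th+0)%180
        p=ray("top",*c2[j],.068)
        out.append((ce[i],p,th,sorted((w_*1000,h_*1000)),a,s2[j]))
    return out
E
python3 - <<'E'
from det import *
for o in det(cv2.imread("pics/top0.png")[:,:,::-1].copy()):
    print(o[0].round(),o[1].round(4),"yaw of long axis",round(o[2],1),np.round(o[3],1),"handle px",o[4],o[5][:4])
E
```

```text
[ 25. 134.] [0.6881 0.5211 0.068 ] yaw of long axis 85.6 [ 35.1 126.7] handle px 18 [ 36 128   6   3]
[400. 151.] [ 0.6155 -0.3455  0.068 ] yaw of long axis 88.3 [44.6 57.2] handle px 158 [401 142  11  15]
[ 43. 203.] [0.4434 0.5051 0.068 ] yaw of long axis 155.9 [123.4 258.5] handle px 21 [ 43 230   5   5]
[127. 165.] [0.6006 0.3224 0.068 ] yaw of long axis 103.3 [49.6 78. ] handle px 154 [116 156  14  15]
[260. 233.] [0.4273 0.0041 0.068 ] yaw of long axis 103.6 [40.6 97.8] handle px 159 [253 226  14  15]
[129. 238.] [0.4227 0.3213 0.068 ] yaw of long axis 101.9 [41.  99.8] handle px 164 [117 232  14  15]
[195. 234.] [0.4287 0.1613 0.068 ] yaw of long axis 88.4 [38.8 53.7] handle px 152 [187 228  11  14]
[397. 239.] [ 0.4041 -0.3273  0.068 ] yaw of long axis 98.4 [42.6 79.5] handle px 162 [397 232  13  15]
```

```bash
python3 - <<'E'
from h import *
C={"m":(90,[(318,72),(490,66),(494,380),(322,382)]),"s":(90,[(602,70),(738,66),(745,378),(611,381)]),"l":(230,[(285,44),(495,42),(500,353),(286,353)])}
for k,(o,c) in C.items():
    w=np.array([ray("top",(u+.5)/4-.5+o,(v+.5)/4-.5+110,.06)[:2] for u,v in c])
    near=(w[2]+w[3])/2;far=(w[0]+w[1])/2;d=far-near
    print(k,w.mean(0).round(4),"yaw",np.degrees(np.arctan2(d[1],d[0])).round(2),"len",np.linalg.norm(d).round(3),"wid",np.linalg.norm((w[0]+w[3]-w[1]-w[2])/2).round(3))
# m3 handle: z .118
im=cv2.imread("pics/top0.png");h=cv2.cvtColor(im,cv2.COLOR_BGR2HSV).astype(int)
print(ray("top",(388+.5)/4-.5+90,(297+.5)/4-.5+110,.118))
E
```

```text
m [0.5912 0.1618] yaw -0.3 len 0.186 wid 0.102
s [0.5873 0.0031] yaw -0.16 len 0.186 wid 0.08
l [ 0.5979 -0.1615] yaw -1.69 len 0.185 wid 0.125
[0.54218831 0.16389347 0.118     ]
```

```bash
python3 - <<'E'
from h import *
for z in (0,.03,.06,.09,.12,.15):
    p=ray("top",458,243,z);q=ray("top",454,107,z);print(z,p.round(3),proj("scene",p).round(),q.round(3),proj("scene",q).round())
im=cv2.imread("pics/scene0.png");cv2.imwrite("pics/s0a.png",cv2.resize(im[150:350,0:200],None,fx=3,fy=3))
E
```

```text
0 [ 0.389 -0.483  0.   ] [ 63. 220.] [ 0.729 -0.494  0.   ] [ 43. 350.]
0.03 [ 0.39 -0.47  0.03] [ 64. 212.] [ 0.721 -0.48   0.03 ] [ 45. 338.]
0.06 [ 0.391 -0.458  0.06 ] [ 65. 203.] [ 0.714 -0.467  0.06 ] [ 46. 325.]
0.09 [ 0.393 -0.445  0.09 ] [ 66. 193.] [ 0.706 -0.454  0.09 ] [ 48. 311.]
0.12 [ 0.394 -0.432  0.12 ] [ 67. 184.] [ 0.698 -0.441  0.12 ] [ 49. 297.]
0.15 [ 0.395 -0.419  0.15 ] [ 68. 174.] [ 0.69  -0.427  0.15 ] [ 51. 283.]
```

View pics/s0a.png

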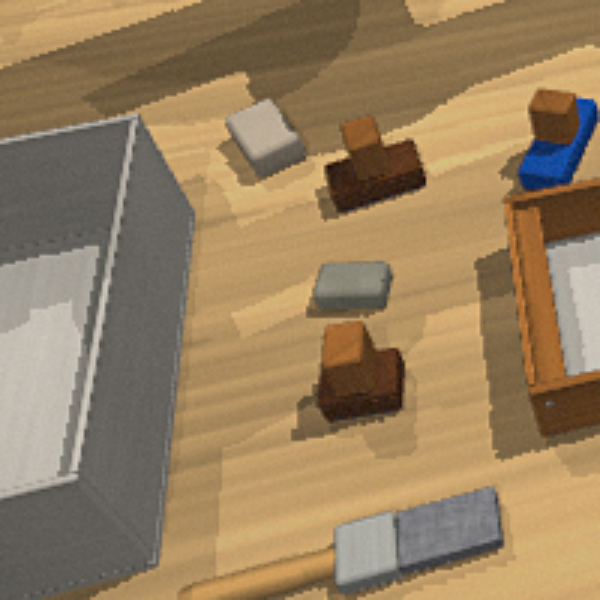

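Request:
play_rows(motion=[[0,0,0,0,0,0.0505,0.2],[0,0,0,0,0,0.0505,0.2],[0,0,0,0,0,0,0.2]], grip_force=25)

```text
t: 0.48
eef_pos: [0.2109, -0.6411, 0.2183]
ee_rot: [-0.0, 0.708, -0.707, -0.0]
force: [0.3, -0.8, 0.2]
width: 0.726
```

Request:
play_rows(motion=[[-0.1163,-0.0715,0,0,0,0,0.2],[-0.1163,-0.0715,0,0,0,0,0.2],[-0.1163,-0.0715,0,0,0,0,0.2],[-0.1163,-0.0715,0,0,0,0,0.2],[-0.1163,-0.0715,0,0,0,0,0.2],[-0.1163,-0.0715,0,0,0,0,0.2],[-0.1163,-0.0715,0,0,0,0,0.2],[-0.1163,-0.0715,0,0,0,0,0.2],[-0.1163,-0.0715,0,0,0,0,0.2],[0,0,0,0,0,-0.047,0.2],[0,0,0,0,0,0,0.2]])

```text
t: 1.85
eef_pos: [0.404, -0.3268, 0.2186]
ee_rot: [0.0, 0.759, -0.651, -0.0]
force: [0.3, -0.6, 0.6]
width: 0.597
```

Request:
play_rows(motion=[[0,0,0.14,0,0,0,0.2],[0,0,0.14,0,0,0,0.2],[0,0,0.14,0,0,0,0.2],[0,0,0.11,0,0,0,0.2],[0,0,0.05,0,0,0,0.2],[0,0,0.029,0,0,0,0.2],[0,0,0,0,0,0,-1],[0,0,0,0,0,0,-1],[0,0,0,0,0,0,-1],[0,0,0,0,0,0,-1],[0,0,0,0,0,0,-1],[0,0,0,0,0,0,-1]])

```text
t: 3.35
eef_pos: [0.4041, -0.3273, 0.0367]
ee_rot: [0.0, 0.758, -0.653, 0.001]
force: [-0.4, 0.2, 8.2]
width: 0.298
```

Request:
play_rows(motion=[[0,0,-0.05,0,0,0,-1],[0,0,-0.13,0,0,0,-1],[0,0,-0.14,0,0,0,-1],[0,0,-0.14,0,0,0,-1],[0,0,-0.145,0,0,0,-1],[0,0,0,0,0,0.047,-1],[0,0,0,0,0,0,-1]])

```text
t: 4.22
eef_pos: [0.4038, -0.327, 0.2183]
ee_rot: [-0.0, 0.708, -0.707, 0.0]
force: [-0.4, 1.0, -1.0]
width: 0.301
```

Request:
play_rows(motion=[[-0.08,-0.04,0,0,0,0,-1],[-0.14,-0.07,0,0,0,0,-1],[-0.14,-0.07,0,0,0,0,-1],[-0.14,-0.07,0,0,0,0,-1],[-0.14,-0.07,0,0,0,0,-1],[-0.14,-0.07,0,0,0,0,-1],[-0.14,-0.07,0,0,0,0,-1],[-0.14,-0.07,0,0,0,0,-1],[-0.14,-0.07,0,0,0,0,-1],[-0.14,-0.07,0,0,0,0,-1],[-0.14,-0.07,0,0,0,0,-1],[-0.15,-0.077,0,0,0,0,-1]])

```text
t: 5.72
eef_pos: [0.6489, 0.1634, 0.217]
ee_rot: [0.0, 0.709, -0.706, -0.0]
force: [0.1, -0.3, -0.5]
width: 0.301
```

Request:
play_rows(motion=[[0,0,0,0,0,0,-1],[0,0,0,0,0,0,-1]])

```text
t: 5.98
eef_pos: [0.6483, 0.1618, 0.2168]
ee_rot: [0.001, 0.708, -0.706, -0.0]
force: [-0.4, -0.5, -1.9]
width: 0.299
```

```bash
python3 - <<'E'
from h import *
for n in("scene","top"): cv2.imwrite(f"pics/{n}1.png",cams.camera(n)[:,:,::-1])
s=sensors.sense();print(s["eef_pos"],s["width"],s["force"])
a=cv2.imread("pics/top1.png")[90:270,80:300];b=cv2.imread("pics/scene1.png")[110:290,220:440]
cv2.imwrite("pics/c1.png",cv2.resize(np.vstack([a,b]),None,fx=1.6,fy=1.6))
E
```

```text
[0.64834445 0.16112318 0.21745748] 0.29897940804595935 [-1.05232411  0.4290791  -1.38542981]
```

View pics/c1.png

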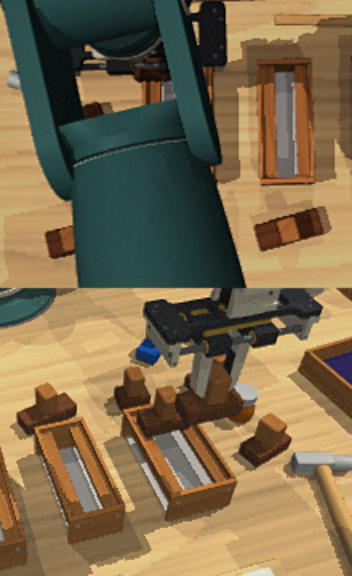

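Request:
play_rows(motion=[[0,0,0.12,0,0,0,-1],[0,0,0.12,0,0,0,-1],[0,0,0.1,0,0,0,-1],[0,0,0.05,0,0,0,-1],[0,0,0.025,0,0,0,-1],[0,0,0.013,0,0,0,-1],[0,0,0,0,0,0,-1],[0,0,0,0,0,0,-1]])

```text
t: 7.08
eef_pos: [0.649, 0.1621, 0.0899]
ee_rot: [-0.0, 0.707, -0.707, 0.0]
force: [-0.6, -0.1, -1.9]
width: 0.298
```

Request:
play_rows(motion=[[0,0,0.008,0,0,0,-1],[0,0,0,0,0,0,0.2],[0,0,0,0,0,0,0.2],[0,0,0,0,0,0,0.2],[0,0,-0.05,0,0,0,0.2],[0,0,-0.13,0,0,0,0.2],[0,0,-0.13,0,0,0,0.2],[0,0,-0.13,0,0,0,0.2],[0,0,0,0,0,0,0.2]])

```text
t: 8.2
eef_pos: [0.6497, 0.1623, 0.2237]
ee_rot: [-0.003, 0.707, -0.707, 0.002]
force: [0.4, -0.1, 0.3]
width: 0.598
```

Request:
play_rows(motion=[[-0.12,0.036,0,0,0,0,0.2],[-0.14,0.042,0,0,0,0,0.2],[-0.14,0.042,0,0,0,0,0.2],[-0.134,0.042,0,0,0,0,0.2],[0,0,0,0,0,-0.037,0.2],[0,0,0,0,0,-0.037,0.2],[0,0,0,0,0,0,0.2],[0,0,0,0,0,0,0.2]])

```text
t: 9.2
eef_pos: [0.5999, 0.322, 0.2185]
ee_rot: [0.0, 0.784, -0.621, -0.0]
force: [0.4, 0.0, 0.0]
width: 0.598
```

```bash
python3 - <<'E'
from h import *
for n in("scene","top"): cv2.imwrite(f"pics/{n}2.png",cams.camera(n)[:,:,::-1])
s=sensors.sense();print(s["eef_pos"],s["width"],s["force"])
a=cv2.imread("pics/top2.png")[90:270,80:300];b=cv2.imread("pics/scene2.png")[110:290,220:440]
cv2.imwrite("pics/c2.png",cv2.resize(np.vstack([a,b]),None,fx=1.6,fy=1.6))
E
```

```text
[0.60000384 0.32203278 0.21862541] 0.5921813707947281 [ 0.22793272 -0.36562898  0.62172936]
```

View pics/c2.png

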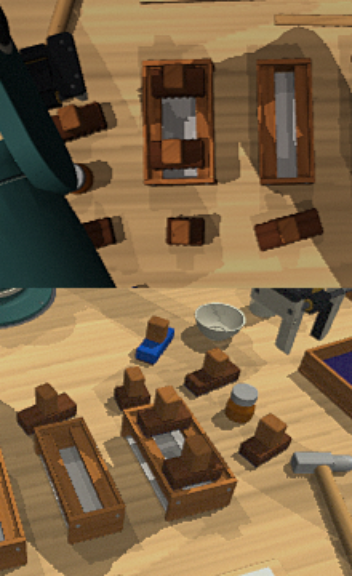

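Request:
play_rows(motion=[[0,0,0.14,0,0,0,0.2],[0,0,0.14,0,0,0,0.2],[0,0,0.14,0,0,0,0.2],[0,0,0.11,0,0,0,0.2],[0,0,0.05,0,0,0,0.2],[0,0,0.028,0,0,0,0.2],[0,0,0,0,0,0,-1],[0,0,0,0,0,0,-1],[0,0,0,0,0,0,-1],[0,0,0,0,0,0,-1],[0,0,0,0,0,0,-1]])

```text
t: 10.68
eef_pos: [0.6004, 0.3225, 0.0372]
ee_rot: [-0.001, 0.785, -0.62, 0.0]
force: [-0.3, 1.1, 5.9]
width: 0.305
```

Request:
play_rows(motion=[[0,0,-0.05,0,0,0,-1],[0,0,-0.13,0,0,0,-1],[0,0,-0.14,0,0,0,-1],[0,0,-0.14,0,0,0,-1],[0,0,-0.145,0,0,0,-1],[0,0,0,0,0,0.037,-1],[0,0,0,0,0,0.037,-1],[0,0,0,0,0,0,-1],[0,0,0,0,0,0,-1]])

```text
t: 11.8
eef_pos: [0.5999, 0.3221, 0.218]
ee_rot: [-0.0, 0.708, -0.706, 0.0]
force: [-0.1, -0.8, -1.3]
width: 0.299
```

Request:
play_rows(motion=[[0.12,0,0,0,0,0,-1],[0.14,0,0,0,0,0,-1],[0.14,0,0,0,0,0,-1],[0.133,0,0,0,0,0,-1],[0,0,0,0,0,0,-1],[0,0,0.12,0,0,0,-1],[0,0,0.12,0,0,0,-1],[0,0,0.1,0,0,0,-1],[0,0,0.05,0,0,0,-1],[0,0,0.025,0,0,0,-1],[0,0,0.018,0,0,0,-1],[0,0,0,0,0,0,-1]])

```text
t: 13.3
eef_pos: [0.6003, 0.1624, 0.0883]
ee_rot: [-0.0, 0.707, -0.707, 0.0]
force: [0.9, 0.3, -1.9]
width: 0.303
```

Request:
play_rows(motion=[[0,0,0.004,0,0,0,-1],[0,0,0,0,0,0,0.2],[0,0,0,0,0,0,0.2],[0,0,0,0,0,0,0.2],[0,0,-0.05,0,0,0,0.2],[0,0,-0.13,0,0,0,0.2],[0,0,-0.13,0,0,0,0.2],[0,0,-0.127,0,0,0,0.2],[0,0,0,0,0,0,0.2]])

```text
t: 14.42
eef_pos: [0.6011, 0.1625, 0.2224]
ee_rot: [-0.002, 0.707, -0.707, 0.002]
force: [0.3, 0.3, -0.1]
width: 0.6
```

Request:
play_rows(motion=[[-0.1,0.11,0,0,0,0,0.2],[-0.11,0.12,0,0,0,0,0.2],[-0.11,0.12,0,0,0,0,0.2],[-0.11,0.12,0,0,0,0,0.2],[-0.1,0.12,0,0,0,0,0.2],[0,0,0,0,0,-0.033,0.2],[0,0,0,0,0,-0.033,0.2],[0,0,0,0,0,0,0.2],[0,0,0,0,0,0,0.2]])

```text
t: 15.55
eef_pos: [0.423, 0.3211, 0.2177]
ee_rot: [0.0, 0.776, -0.631, -0.0]
force: [0.2, -0.3, 0.7]
width: 0.597
```

```bash
python3 - <<'E'
from h import *
for n in("scene","top"): cv2.imwrite(f"pics/{n}3.png",cams.camera(n)[:,:,::-1])
s=sensors.sense();print(s["eef_pos"],s["width"],s["force"])
a=cv2.imread("pics/top3.png")[90:270,80:300];b=cv2.imread("pics/scene3.png")[110:290,220:440]
cv2.imwrite("pics/c3.png",cv2.resize(np.vstack([a,b]),None,fx=1.6,fy=1.6))
E
```

```text
[0.42306114 0.32108271 0.21770144] 0.6010973379358348 [-0.34788589 -0.263644   -0.27294717]
```

View pics/c3.png

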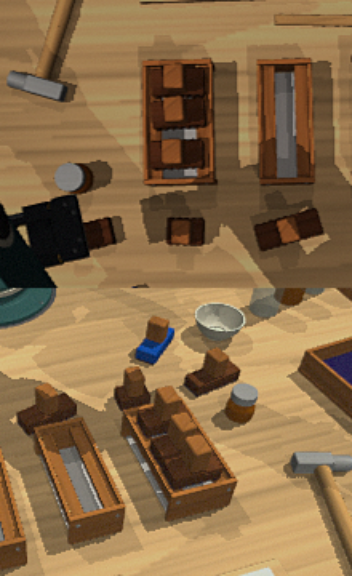

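Request:
play_rows(motion=[[0,0,0.14,0,0,0,0.2],[0,0,0.14,0,0,0,0.2],[0,0,0.14,0,0,0,0.2],[0,0,0.11,0,0,0,0.2],[0,0,0.05,0,0,0,0.2],[0,0,0.025,0,0,0,0.2],[0,0,0,0,0,0,-1],[0,0,0,0,0,0,-1],[0,0,0,0,0,0,-1],[0,0,0,0,0,0,-1],[0,0,0,0,0,0,-1]])

```text
t: 17.02
eef_pos: [0.4233, 0.3215, 0.0371]
ee_rot: [-0.001, 0.777, -0.63, 0.0]
force: [-1.1, 1.4, 5.7]
width: 0.303
```

Request:
play_rows(motion=[[0,0,-0.05,0,0,0,-1],[0,0,-0.13,0,0,0,-1],[0,0,-0.14,0,0,0,-1],[0,0,-0.14,0,0,0,-1],[0,0,-0.145,0,0,0,-1],[0,0,0,0,0,0.033,-1],[0,0,0,0,0,0.033,-1],[0,0,0,0,0,0,-1],[0,0,0,0,0,0,-1]])

```text
t: 18.15
eef_pos: [0.4229, 0.3211, 0.218]
ee_rot: [-0.0, 0.708, -0.706, 0.0]
force: [0.3, 1.0, -2.8]
width: 0.301
```

Request:
play_rows(motion=[[0.07,-0.03,0,0,0,0,-1],[0.14,-0.06,0,0,0,0,-1],[0.14,-0.06,0,0,0,0,-1],[0.14,-0.06,0,0,0,0,-1],[0.14,-0.06,0,0,0,0,-1],[0.14,-0.06,0,0,0,0,-1],[0.14,-0.06,0,0,0,0,-1],[0.14,-0.06,0,0,0,0,-1],[0.14,-0.06,0,0,0,0,-1],[0.14,-0.06,0,0,0,0,-1],[0.14,-0.06,0,0,0,0,-1],[0.14,-0.053,0,0,0,0,-1]])

```text
t: 19.65
eef_pos: [0.6285, -0.1632, 0.2177]
ee_rot: [0.0, 0.708, -0.706, -0.0]
force: [-0.1, 0.6, -2.3]
width: 0.302
```

Request:
play_rows(motion=[[0,0,0,0,0,0.01,-1],[0,0,0,0,0,0,-1]])

```text
t: 19.9
eef_pos: [0.6279, -0.1615, 0.2175]
ee_rot: [-0.0, -0.696, 0.718, 0.0]
force: [0.6, 0.1, -3.1]
width: 0.299
```

Request:
play_rows(motion=[[0,0,0.12,0,0,0,-1],[0,0,0.12,0,0,0,-1],[0,0,0.1,0,0,0,-1],[0,0,0.05,0,0,0,-1],[0,0,0.025,0,0,0,-1],[0,0,0.018,0,0,0,-1],[0,0,0,0,0,0,-1]])

```text
t: 20.78
eef_pos: [0.6283, -0.1617, 0.0883]
ee_rot: [0.0, -0.696, 0.718, -0.0]
force: [-0.1, 0.3, -2.9]
width: 0.301
```

Request:
play_rows(motion=[[0,0,0.003,0,0,0,-1],[0,0,0,0,0,0,0.2],[0,0,0,0,0,0,0.2],[0,0,0,0,0,0,0.2],[0,0,-0.05,0,0,0,0.2],[0,0,-0.13,0,0,0,0.2],[0,0,-0.13,0,0,0,0.2],[0,0,-0.127,0,0,0,0.2],[0,0,0,0,0,-0.01,0.2],[0,0,0,0,0,0,0.2]])

```text
t: 22.02
eef_pos: [0.628, -0.1616, 0.2181]
ee_rot: [-0.0, 0.707, -0.707, 0.0]
force: [0.3, 0.6, -0.8]
width: 0.604
```

```bash
python3 - <<'E'
from det import *
im=cams.camera("top");cv2.imwrite("pics/top4.png",im[:,:,::-1])
cv2.imwrite("pics/scene4.png",cams.camera("scene")[:,:,::-1])
for o in det(im): print(o[0].round(),o[1].round(4),round(o[2],1),np.round(o[3],1),o[4])
s=sensors.sense();print(s["eef_pos"],s["ee_rot"])
a=cv2.imread("pics/top4.png")[90:270,90:440];b=cv2.imread("pics/scene4.png")[110:300,70:420]
cv2.imwrite("pics/c4.png",cv2.resize(np.vstack([a,b]),None,fx=1.6,fy=1.6))
E
```

```text
[247. 159.] [0.6085 0.0265 0.068 ] 174.6 [ 31.7 179.2] 307
[343. 147.] [ 0.6255 -0.2052  0.068 ] 88.3 [39.7 59.4] 61
[195. 234.] [0.4283 0.161  0.068 ] 88.4 [38.8 51.5] 140
[ 0.62777411 -0.16158593  0.21701854] [ 3.70452360e-04  7.07130684e-01 -7.07082454e-01 -6.80059656e-04]
```

View pics/c4.png

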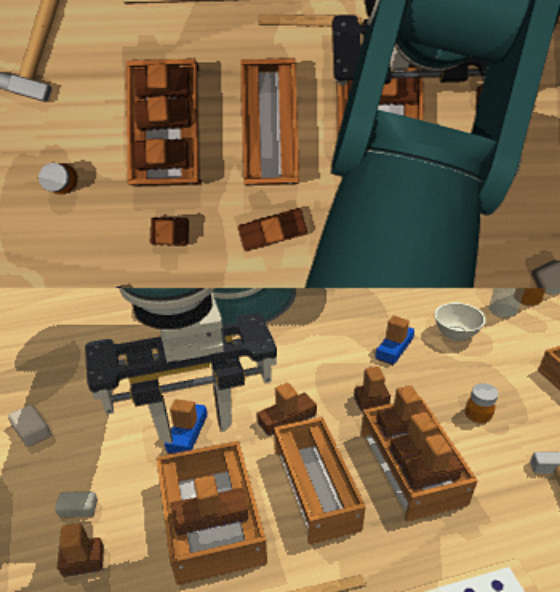

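Request:
play_rows(motion=[[-0.09,0.11,0,0,0,0,0.2],[-0.092,0.112,0,0,0,0,0.2],[-0.092,0.112,0,0,0,0,0.2],[-0.093,0.112,0,0,0,0,0.2],[-0.093,0.112,0,0,0,0,0.2],[-0.093,0.112,0,0,0,0,0.2],[0,0,0,0,0,-0.038,0.2],[0,0,0,0,0,-0.038,0.2],[0,0,0,0,0,0,0.2],[0,0,0,0,0,0,0.2]])

```text
t: 23.38
eef_pos: [0.427, 0.0041, 0.2176]
ee_rot: [0.0, 0.786, -0.619, -0.0]
force: [-0.0, -0.1, 0.3]
width: 0.6
```

```bash
python3 - <<'E'
from det import *
im=cams.camera("top");cv2.imwrite("pics/top5.png",im[:,:,::-1])
cv2.imwrite("pics/scene5.png",cams.camera("scene")[:,:,::-1])
for o in det(im): print(o[0].round(),o[1].round(4),round(o[2],1),np.round(o[3],1),o[4])
s=sensors.sense();print(s["eef_pos"],s["ee_rot"])
a=cv2.imread("pics/top5.png")[90:270,90:440];b=cv2.imread("pics/scene5.png")[110:300,70:420]
cv2.imwrite("pics/c5.png",cv2.resize(np.vstack([a,b]),None,fx=1.6,fy=1.6))
E
```

```text
[ 33. 139.] [0.6881 0.5211 0.068 ] 62.5 [ 65.4 146.7] 18
[269. 162.] [ 0.5853 -0.0237  0.068 ] 7.5 [ 45.1 182.1] 632
[247. 164.] [0.5853 0.0264 0.068 ] 178.4 [ 29.6 173.2] 436
[400. 151.] [ 0.6158 -0.3449  0.068 ] 87.0 [47.4 56.3] 156
[ 53. 200.] [0.5541 0.5003 0.068 ] 5.9 [26.6 93.7] 9
[ 31. 234.] [0.4425 0.513  0.068 ] 99.1 [ 21.2 150.7] 58
[0.42703208 0.00402733 0.21778853] [ 1.50506069e-04  7.85794359e-01 -6.18487799e-01 -2.11517207e-04]
```

View pics/c5.png

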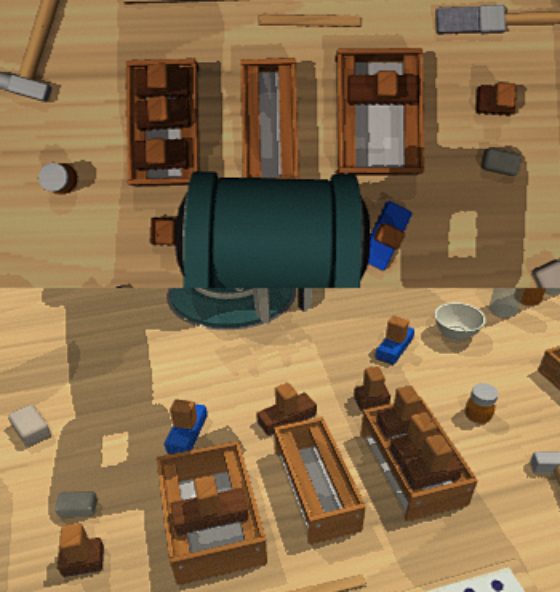

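Request:
play_rows(motion=[[0,0,0.14,0,0,0,0.2],[0,0,0.14,0,0,0,0.2],[0,0,0.14,0,0,0,0.2],[0,0,0.11,0,0,0,0.2],[0,0,0.05,0,0,0,0.2],[0,0,0.025,0,0,0,0.2],[0,0,0,0,0,0,-1],[0,0,0,0,0,0,-1],[0,0,0,0,0,0,-1],[0,0,0,0,0,0,-1],[0,0,0,0,0,0,-1]])

```text
t: 24.85
eef_pos: [0.4274, 0.0041, 0.0372]
ee_rot: [-0.0, 0.786, -0.618, 0.0]
force: [-1.7, 0.4, 7.1]
width: 0.301
```

Request:
play_rows(motion=[[0,0,-0.05,0,0,0,-1],[0,0,-0.13,0,0,0,-1],[0,0,-0.14,0,0,0,-1],[0,0,-0.14,0,0,0,-1],[0,0,-0.145,0,0,0,-1],[0,0,0,0,0,0.038,-1],[0,0,0,0,0,0.038,-1],[0,0,0,0,0,0,-1],[0,0,0,0,0,0,-1]])

```text
t: 25.98
eef_pos: [0.4269, 0.0041, 0.2183]
ee_rot: [-0.0, 0.708, -0.706, 0.0]
force: [0.0, 0.2, -1.1]
width: 0.296
```

Request:
play_rows(motion=[[0.09,-0.07,0,0,0,0,-1],[0.115,-0.1,0,0,0,0,-1],[0.115,-0.1,0,0,0,0,-1],[0.115,-0.1,0,0,0,0,-1],[0.115,-0.1,0,0,0,0,-1],[0,0,0,0,0,0.01,-1],[0,0,0,0,0,0,-1]])

```text
t: 26.85
eef_pos: [0.5679, -0.1606, 0.2178]
ee_rot: [-0.0, -0.696, 0.718, 0.0]
force: [-0.6, -0.1, -2.0]
width: 0.3
```

Request:
play_rows(motion=[[0,0,0.12,0,0,0,-1],[0,0,0.12,0,0,0,-1],[0,0,0.1,0,0,0,-1],[0,0,0.05,0,0,0,-1],[0,0,0.025,0,0,0,-1],[0,0,0.018,0,0,0,-1],[0,0,0,0,0,0,-1]])

```text
t: 27.72
eef_pos: [0.5683, -0.1608, 0.0886]
ee_rot: [0.0, -0.696, 0.718, -0.0]
force: [0.6, 0.5, -1.3]
width: 0.299
```

Request:
play_rows(motion=[[0,0,0.003,0,0,0,-1],[0,0,0,0,0,0,0.2],[0,0,0,0,0,0,0.2],[0,0,0,0,0,0,0.2],[0,0,-0.05,0,0,0,0.2],[0,0,-0.13,0,0,0,0.2],[0,0,-0.13,0,0,0,0.2],[0,0,-0.127,0,0,0,0.2],[0,0,0,0,0,-0.01,0.2],[0,0,0,0,0,0,0.2]])

```text
t: 28.98
eef_pos: [0.568, -0.1608, 0.2184]
ee_rot: [-0.0, 0.707, -0.707, 0.0]
force: [0.2, -0.4, -0.7]
width: 0.599
```

Request:
play_rows(motion=[[0.115,-0.03,0,0,0,0,0.2],[0.125,-0.032,0,0,0,0,0.2],[0.125,-0.032,0,0,0,0,0.2],[0.125,-0.032,0,0,0,0,0.2],[0.125,-0.032,0,0,0,0,0.2],[0,0,0,0,0,0,0.2],[0,0,0,0,0,0,0.2]])

```text
t: 29.85
eef_pos: [0.6153, -0.3449, 0.2173]
ee_rot: [0.0, 0.707, -0.707, -0.001]
force: [-0.3, 0.6, -0.1]
width: 0.598
```

```bash
python3 - <<'E'
from det import *
im=cams.camera("top");cv2.imwrite("pics/top6.png",im[:,:,::-1])
cv2.imwrite("pics/scene6.png",cams.camera("scene")[:,:,::-1])
for o in det(im): print(o[0].round(),o[1].round(4),round(o[2],1),np.round(o[3],1),o[4])
s=sensors.sense();print(s["eef_pos"],s["ee_rot"])
a=cv2.imread("pics/top6.png")[90:270,90:440];b=cv2.imread("pics/scene6.png")[110:300,70:420]
cv2.imwrite("pics/c6.png",cv2.resize(np.vstack([a,b]),None,fx=1.6,fy=1.6))
E
```

```text
[399. 152.] [ 0.61   -0.3451  0.068 ] 87.2 [40.  56.4] 100
[ 36. 230.] [0.4412 0.5219 0.068 ] 115.2 [ 56.4 153.6] 27
[194. 234.] [0.4287 0.1614 0.068 ] 88.4 [38.8 55.9] 154
[ 0.61550743 -0.34440953  0.21808228] [-1.07447661e-05  7.07467385e-01 -7.06745940e-01 -2.74697423e-04]
```

View pics/c6.png

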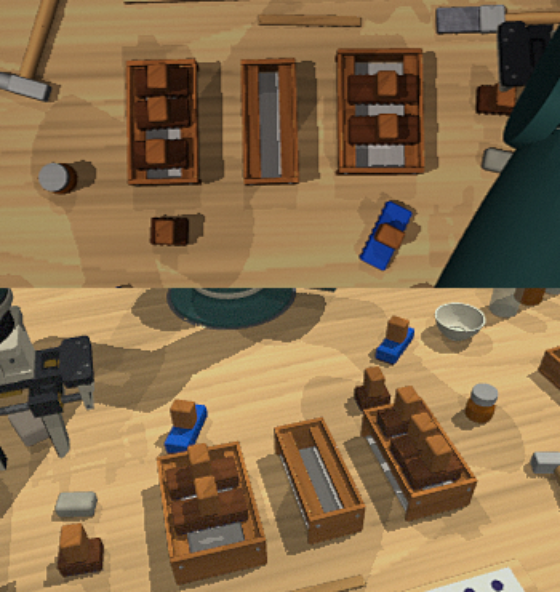

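Request:
play_rows(motion=[[0,0,0.14,0,0,0,0.2],[0,0,0.14,0,0,0,0.2],[0,0,0.14,0,0,0,0.2],[0,0,0.11,0,0,0,0.2],[0,0,0.05,0,0,0,0.2],[0,0,0.025,0,0,0,0.2],[0,0,0,0,0,0,-1],[0,0,0,0,0,0,-1],[0,0,0,0,0,0,-1],[0,0,0,0,0,0,-1],[0,0,0,0,0,0,-1]])

```text
t: 31.32
eef_pos: [0.6159, -0.3455, 0.0377]
ee_rot: [-0.0, 0.707, -0.707, 0.001]
force: [-0.4, 1.2, 5.5]
width: 0.308
```

Request:
play_rows(motion=[[0,0,-0.05,0,0,0,-1],[0,0,-0.13,0,0,0,-1],[0,0,-0.14,0,0,0,-1],[0,0,-0.14,0,0,0,-1],[0,0,-0.145,0,0,0,-1],[0,0,0,0,0,0,-1],[0,0,0,0,0,0,-1]])

```text
t: 32.2
eef_pos: [0.6154, -0.3452, 0.2179]
ee_rot: [0.0, 0.707, -0.707, -0.0]
force: [-1.2, -0.8, -2.0]
width: 0.304
```

Request:
play_rows(motion=[[-0.08,0,0,0,0,0,-1],[-0.12,0,0,0,0,0,-1],[-0.12,0,0,0,0,0,-1],[-0.12,0,0,0,0,0,-1],[-0.12,0,0,0,0,0,-1],[-0.12,0,0,0,0,0,-1],[-0.12,0,0,0,0,0,-1],[-0.12,0,0,0,0,0,-1],[-0.12,0,0,0,0,0,-1],[-0.12,0,0,0,0,0,-1],[0,0,0,0,0,0,-1],[0,0,0,0,0,0,-1]])

```text
t: 33.7
eef_pos: [0.6149, 0.003, 0.2176]
ee_rot: [0.0, 0.708, -0.707, -0.0]
force: [-0.1, 0.2, -0.4]
width: 0.311
```

Request:
play_rows(motion=[[0,0,0.12,0,0,0,-1],[0,0,0.12,0,0,0,-1],[0,0,0.1,0,0,0,-1],[0,0,0.05,0,0,0,-1],[0,0,0.025,0,0,0,-1],[0,0,0.018,0,0,0,-1],[0,0,0,0,0,0,-1]])

```text
t: 34.58
eef_pos: [0.6156, 0.0027, 0.0889]
ee_rot: [-0.0, 0.707, -0.707, 0.0]
force: [0.4, 0.2, -0.3]
width: 0.307
```

Request:
play_rows(motion=[[0,0,0.002,0,0,0,-1],[0,0,0,0,0,0,0.2],[0,0,0,0,0,0,0.2],[0,0,0,0,0,0,0.2],[0,0,-0.05,0,0,0,0.2],[0,0,-0.13,0,0,0,0.2],[0,0,-0.13,0,0,0,0.2],[0,0,-0.127,0,0,0,0.2],[0,0,0,0,0,0,0.2]])

```text
t: 35.7
eef_pos: [0.6165, 0.0027, 0.2236]
ee_rot: [-0.002, 0.707, -0.707, 0.002]
force: [0.3, 0.0, 0.0]
width: 0.599
```

Request:
play_rows(motion=[[-0.08,0.1,0,0,0,0,0.2],[-0.088,0.104,0,0,0,0,0.2],[-0.09,0.104,0,0,0,0,0.2],[-0.09,0.104,0,0,0,0,0.2],[-0.09,0.104,0,0,0,0,0.2],[-0.09,0.105,0,0,0,0,0.2],[0,0,0,0,0,0,0.2],[0,0,0,0,0,0,0.2]])

```text
t: 36.7
eef_pos: [0.4293, 0.1608, 0.219]
ee_rot: [-0.0, 0.707, -0.707, 0.0]
force: [-0.8, 0.2, -1.0]
width: 0.604
```

```bash
python3 - <<'E'
from det import *
im=cams.camera("top");cv2.imwrite("pics/top7.png",im[:,:,::-1])
cv2.imwrite("pics/scene7.png",cams.camera("scene")[:,:,::-1])
s=sensors.sense();print(s["eef_pos"],s["ee_rot"])
a=cv2.imread("pics/top7.png")[90:270,90:440];b=cv2.imread("pics/scene7.png")[110:300,70:420]
cv2.imwrite("pics/c7.png",cv2.resize(np.vstack([a,b]),None,fx=1.6,fy=1.6))
E
```

```text
[0.42956087 0.16047741 0.21873436] [-2.35395434e-04 -7.06999816e-01  7.07213689e-01  5.44364328e-05]
```

View pics/c7.png

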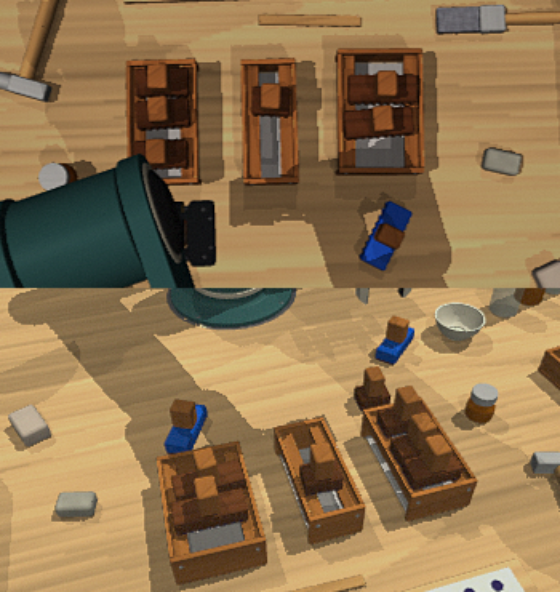

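Request:
play_rows(motion=[[0,0,0.14,0,0,0,0.2],[0,0,0.14,0,0,0,0.2],[0,0,0.14,0,0,0,0.2],[0,0,0.11,0,0,0,0.2],[0,0,0.05,0,0,0,0.2],[0,0,0.027,0,0,0,0.2],[0,0,0,0,0,0,-1],[0,0,0,0,0,0,-1],[0,0,0,0,0,0,-1],[0,0,0,0,0,0,-1],[0,0,0,0,0,0,-1]])

```text
t: 38.17
eef_pos: [0.4294, 0.1612, 0.0376]
ee_rot: [-0.001, 0.707, -0.707, 0.0]
force: [-1.2, 0.7, 6.4]
width: 0.299
```

Request:
play_rows(motion=[[0,0,-0.05,0,0,0,-1],[0,0,-0.13,0,0,0,-1],[0,0,-0.14,0,0,0,-1],[0,0,-0.14,0,0,0,-1],[0,0,-0.145,0,0,0,-1],[0,0,0,0,0,0,-1],[0,0,0,0,0,0,-1]])

```text
t: 39.05
eef_pos: [0.4288, 0.1609, 0.2179]
ee_rot: [0.0, 0.707, -0.707, -0.0]
force: [-0.2, -0.7, -1.5]
width: 0.299
```

Request:
play_rows(motion=[[0.085,-0.075,0,0,0,0,-1],[0.11,-0.09,0,0,0,0,-1],[0.11,-0.09,0,0,0,0,-1],[0.11,-0.09,0,0,0,0,-1],[0.11,-0.09,0,0,0,0,-1],[0,0,0,0,0,0,-1],[0,0,0,0,0,0,-1]])

```text
t: 39.92
eef_pos: [0.559, 0.0038, 0.2171]
ee_rot: [0.001, 0.707, -0.707, -0.001]
force: [-0.0, 0.7, -1.2]
width: 0.301
```

Place, then retract toward the robot side (raised) for a clear view.

Request:
play_rows(motion=[[0,0,0.12,0,0,0,-1],[0,0,0.12,0,0,0,-1],[0,0,0.1,0,0,0,-1],[0,0,0.05,0,0,0,-1],[0,0,0.025,0,0,0,-1],[0,0,0.018,0,0,0,-1],[0,0,0,0,0,0,-1]])

```text
t: 40.8
eef_pos: [0.5598, 0.0036, 0.0889]
ee_rot: [-0.0, 0.707, -0.707, 0.0]
force: [-0.5, 0.4, -1.2]
width: 0.298
```

Request:
play_rows(motion=[[0,0,0.002,0,0,0,-1],[0,0,0,0,0,0,0.2],[0,0,0,0,0,0,0.2],[0,0,0,0,0,0,0.2],[0,0,-0.05,0,0,0,0.2],[0,0,-0.13,0,0,0,0.2],[0,0,-0.13,0,0,0,0.2],[0,0,-0.127,0,0,0,0.2],[0,0,0,0,0,0,0.2]])

```text
t: 41.92
eef_pos: [0.5606, 0.0035, 0.2234]
ee_rot: [-0.002, 0.707, -0.707, 0.002]
force: [0.2, 1.3, -0.2]
width: 0.597
```

Request:
play_rows(motion=[[0.1,0.05,0,0,0,0,0.2],[0.12,0.08,0,0,0,0,0.2],[0.12,0.08,0,0,0,0,0.2],[0.12,0.08,0,0,0,0,0.2],[0.12,0.05,0,0,0,0,0.2],[0.12,0,0,0,0,0,0.2],[0.12,0,0,0,0,0,0.2],[0.12,0,0,0,0,0,0.2],[0.1,0,0,0,0,0,0.2],[0.1,0,0,0,0,0,0.2],[0,0,0,0,0,0,0.2]])

```text
t: 43.3
eef_pos: [0.4574, -0.3396, 0.2183]
ee_rot: [-0.0, -0.707, 0.708, 0.001]
force: [-0.3, 0.1, 0.3]
width: 0.595
```

```bash
python3 - <<'E'
from det import *
im=cams.camera("top");cv2.imwrite("pics/top8.png",im[:,:,::-1])
cv2.imwrite("pics/scene8.png",cams.camera("scene")[:,:,::-1])
s=sensors.sense();print(s["eef_pos"],s["ee_rot"])
a=cv2.imread("pics/top8.png")[110:220,165:365]
cv2.imwrite("pics/c8.png",cv2.resize(a,None,fx=4,fy=4,interpolation=cv2.INTER_CUBIC))
b=cv2.imread("pics/scene8.png")[170:300,160:390]
cv2.imwrite("pics/d8.png",cv2.resize(b,None,fx=3,fy=3,interpolation=cv2.INTER_CUBIC))
E
```

```text
[ 0.45764623 -0.33811724  0.21862552] [-5.79999913e-05  7.07139943e-01 -7.07073490e-01 -4.21473671e-04]
```

View pics/c8.png

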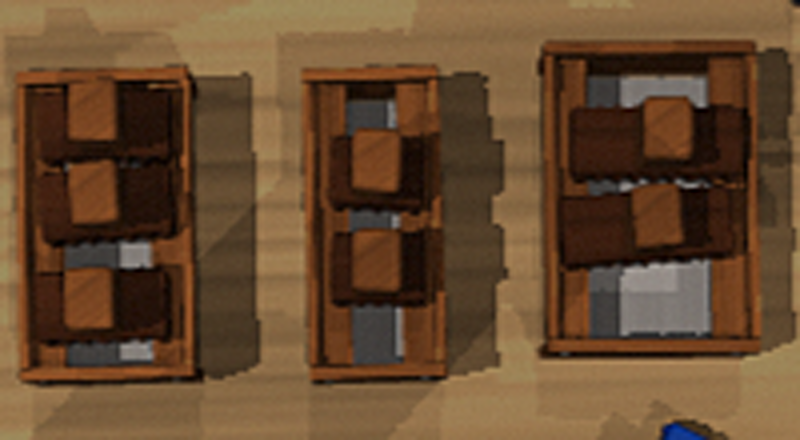

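View pics/d8.png

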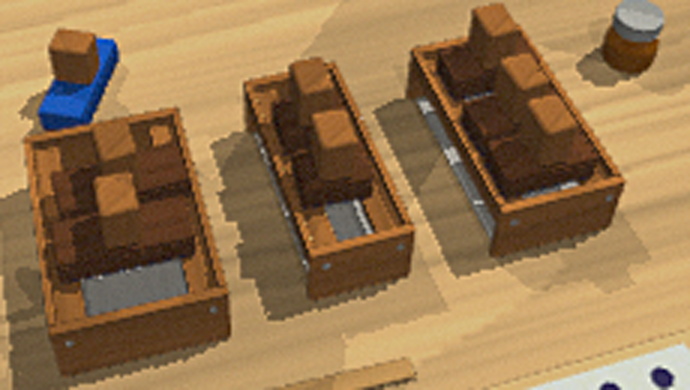

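View pics/top8.png

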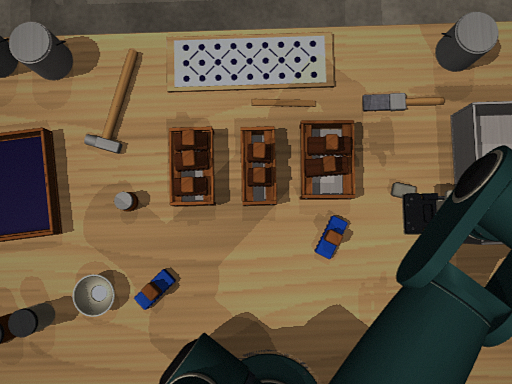

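```bash
python3 - <<'E'
from h import *
P={"m":((.5912,.1618),-.3,[(93,111),(93,191),(89,298)]),"s":((.5873,.0031),-.16,[(377,160),(377,260)]),"l":((.5979,-.1615),-1.7,[(668,129),(658,216)])}
for k,(c,y,ps) in P.items():
    for u,v in ps:
        w=ray("top",(u+.5)/4-.5+165,(v+.5)/4-.5+110,.118)
        a=np.radians(y);d=w[:2]-c;print(k,w.round(4),"rack frame",(np.cos(a)*d[0]+np.sin(a)*d[1]).round(4),(-np.sin(a)*d[0]+np.cos(a)*d[1]).round(4), "scene",proj("scene",w).round(1))
# body corners of near long block (top z .076)
for u,v in[(563,200),(570,268),(733,250),(728,186)]: print(ray("top",(u+.5)/4-.5+165,(v+.5)/4-.5+110,.076).round(4))
E
```

```text
m [0.6472 0.1593 0.118 ] rack frame 0.056 -0.0022 scene [341.2 206. ]
m [0.6018 0.1601 0.118 ] rack frame 0.0106 -0.0017 scene [332.6 192.1]
m [0.5416 0.1633 0.118 ] rack frame -0.0496 0.0013 scene [322.9 175.1]
s [6.147e-01 3.000e-04 1.180e-01] rack frame 0.0274 -0.0027 scene [268.9 211.1]
s [0.5583 0.0019 0.118 ] rack frame -0.029 -0.0012 scene [261.8 193.5]
l [ 0.6274 -0.1633  0.118 ] rack frame 0.0296 -0.0009 scene [196.3 232.5]
l [ 0.5785 -0.1558  0.118 ] rack frame -0.0196 0.0051 scene [195.7 214.8]
[ 0.5953 -0.1075  0.076 ]
[ 0.5553 -0.1101  0.076 ]
[ 0.5631 -0.2051  0.076 ]
[ 0.6007 -0.2038  0.076 ]
```

```bash
python3 - <<'E'
import cv2,numpy as np
a=cv2.imread("pics/top8.png")[115:205,295:360];b=cv2.imread("pics/scene8.png")[195:300,160:245]
g=lambda i:cv2.convertScaleAbs(cv2.resize(i,(380,520),interpolation=cv2.INTER_CUBIC),alpha=1.8,beta=15)
cv2.imwrite("pics/e8.png",np.hstack([g(a),g(b)]))
E
```

```text
(no output)
```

View pics/e8.png

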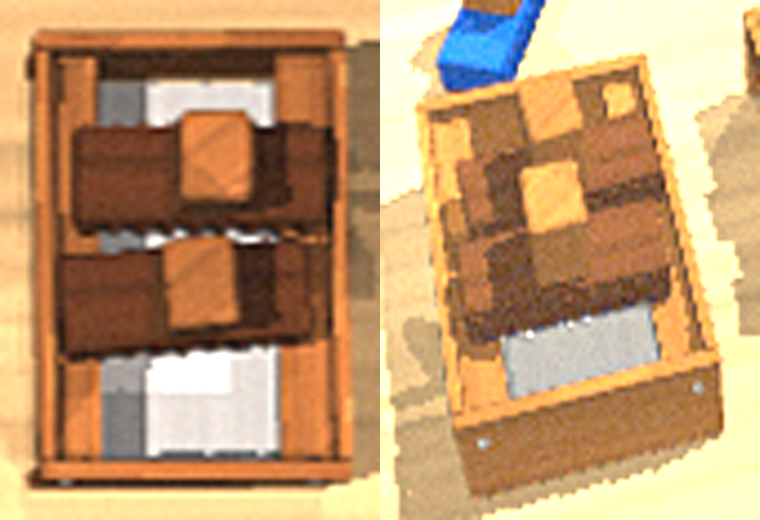

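```bash
python3 -c "
from rig import job
print(job.hand_in())"
```

```text
the job is handed in; nothing more can be done
None
```

I moved all six loose blocks onto the racks of their own length (two short, two medium, two long). I did not touch the medium block already in place, and no long block was perched on the short rack at the start. The job was handed in after about 43 s of robot time.

- **Position:** in the last pictures all seven blocks stand handle up between the lips. Each is within about 6 mm of the rack's middle across it and 56 mm along it, inside the 12 mm and 75 mm limits.
- **Height:** the handle tops in the scene view agree with blocks resting on the ledges. The offset of about 2 pixels is the same on each block I compared.
- **Bystanders:** the jar, stick, pumice and blue look-alikes showed no visible movement, and the gripper was clear of everything.
- **Knocked block:** the nearer long block was knocked aside after I placed it. It now sits about 5 mm off centre and turned about 6°, which is within limits. Both ends are still inside the lips, so I left it.

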